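# Find the hidden catch of the lamp's battery box

## Task

The stall lamp's battery needs changing: open the battery box on the table. Of the three look-alike round pads set flush in the strip along the box's top, only one is the catch and gives way; feel gently for it with the fingertips, press it in until the black cover springs open, then let go and come away. Press no harder than a finger would, lift or grip nothing, and leave the tin, the mug and the carton as they stand.

Things in the scene. Friction and masses are not known exactly. Their poses are not given: they have to be found in the camera images.
- case: grey battery box fixed on the table, 235 (x) by 230 (y) by 80 mm high; origin at its underside, z up. Flat top at z = 80 mm: nearest the robot the strip of three grey tiles (x = -110 to -40 mm), then the black sliding cover (x = -40 to 50 mm), then a deck 8 mm lower that the cover slides over. Rubber handles on its sides (y = +-115 to 137 mm, z below 55 mm) are not needed.
- strip (a point): centre of the strip and of its middle pad, level with the flat top (80 mm above the table); axes as case. The other pads lie 70 mm to either side along y. Each pad: 54 mm diameter in a 55 mm hole, its face 2 mm below the top. Which one is the catch changes from run to run and cannot be seen: two are solid, one gives way.
- catch (a joint): how far the catch pad is pressed in, m: 0 at rest (face 2 mm below the top), 0.007 at the stop. It moves straight down against a spring: 1.5 N to start, 3.6 N at the stop, plus under 1 N of friction. The cover is freed at about 0.004 and the pad springs back when let go.
- cover (a joint): how far the black cover (89 by 206 mm) has slid open, m: 0 shut, 0.045 fully open, away from the strip along the case's +x. A 3 N spring opens it within about a second once the catch is pressed, and it then stays open, showing two white battery packs in the gap beside the strip; until then it is locked.
- tin: food tin, 70 mm diameter, 85 mm high, standing near the case's -y side; origin at the centre of its underside. Not to be disturbed.
- mug: white mug, 76 mm diameter, 85 mm high, handle at its own +y, standing near the case's +y side; origin at the centre of its underside. Not to be disturbed.
- carton: small cardboard carton with a strip of tape and a white label, 50 by 70 by 90 mm high, standing near the case's -y side, nearer the robot than the tin; origin at the centre of its underside. Not to be disturbed.

How it is judged:
By the outcome, as a careful person would: the job done as asked, in the order asked, and still so for the second after the job is handed in, with the robot touching nothing.
It also fails if it takes over 48 s, if anything falls off the work surface, if the arm or the gripper's body presses on something with over 40 N, if the wrist force passes 120 N, or if a joint passes its speed limit or range.

## Robot

A 7-joint arm with a two-finger parallel gripper is mounted at the origin on the work surface. World frame = base frame: x ahead of the robot, y to its left, z up, the work surface at z = 0. Lengths are in m, angles in rad, forces in N, time in s.
With the tool pointing down it reaches from about 0.4 to 0.875 m from the base axis. Payload 19.3 kg.
Tool frame: the origin (TCP) lies between the finger pads; the fingertips stand 17 mm ahead of it and the grasp point (between the pads) lies 2 mm behind it; z points along the fingers, x is the direction in which the jaws open and shut, and the axes are right-handed (so a half turn about z gives the same grasp; the last joint's range is limited). The gripper opens to 85 mm and grips with 20 to 120 N. Pads are 22 mm wide; open, the fingers measure 114 mm over their backs; the gripper's body (76 mm by 85 mm) begins 54 mm behind the grasp point. The pads swing forward as they close: fully open they stand 13 mm farther back than shut.
Start: joints at [1.149, 0.521, -0.036, 1.599, 0.021, 1.021, -0.113], TCP at [0.215, -0.587, 0.248] pointing down, gripper open.
Joint ranges: [-2.91, 2.91], [-0.3, 2.13], [-1.5, 1.42], [0.17, 2.43], [-1.26, 4.41], [0.16, 1.93], [-2.52, 2.52]. Speed limits (rad/s): [1.89, 1.89, 2.39, 2.39, 3.01, 3.01, 3.01].

## Interface

Orientations are given as [roll, pitch, yaw] about the fixed x, y, z axes, in that order (R = Rz(yaw) Ry(pitch) Rx(roll)).
In Python, from workcell import bot gives the robot as it stands. The module is installed in compiled form; this text tells all that it offers.
- The arm moves only by the tool arm_command, never from a script. Its argument "targets" is a list of rows, each a list of 6 numbers: the shift along the tool's x, y, z in mm, then the turn, a rotation vector about the tool's x, y, z in degrees. In form: [[x, y, z, wx, wy, wz], ...]. A call has 1 to 8 rows; each row shifts and turns the pose as measured when the row begins, along the tool's axes as they then stand; what a row does not reach is not made up. A row lasts 1/10 s, in which the tool goes at most 50 mm and 8.59 degrees, less where a joint would pass 70% of its speed; a pose out of reach is approached as far as the arm can. A call is refused whole if a number of a shift passes 50 or a number of a turn 8.59, either way. A call with a gripper value outside its range is refused whole. "grip" is the opening in per cent of the stroke, from 0 (shut) to 100 (fully open), set as the call begins (left out, the last holds). The fingers move at their own pace and stop on an object; "grip_force" is the grip in N (left out, the last holds). Time passes only in rows, so rows that do not move let the fingers close. It gives the time, the measured TCP pose, the force and the opening at its end, in the units of the state.
- bot.observe(): the state, without advancing time (a new reading comes with each control period).
- bot.grab_frame(name): name is "side" or "top"; returns a dict with "color" (400x640x3 uint8, red, green, blue), "depth" (400x640 float32, m along the optical axis (not along the pixel's ray), 0 where there is no reading), "fov_y" (degrees; the focal length in pixels is half the picture's height over the tangent of half this angle, whatever the lens; pixels are square), "cx", "cy" (the principal point, pixels), "R" (3x3) and "t" (3): a world point X has camera coordinates R X + t. Camera axes: x right, y down, z forward; pixel columns grow to the right and rows downward; lengths in m; the calibration is good to about 2 mm. A picture is of the moment at which its call begins.
- bot.job_done(): hands the job in, once; it reports no verdict.
The state is a dict: "clock": time; "qpos": joint angles; "qd": joint speeds; "joint_efforts": joint torques, N m; "position": TCP position; "tool_rot": TCP orientation; "force": force on the tool from outside, world axes, zero at the start; "moment": the same for the moment, N m; "grip_width": finger opening in m.
Only numpy, scipy, OpenCV 4.12 (cv2) and the standard library are available. Lean on these libraries where they do the work, as an engineer would, in place of code of your own. Each camera call takes 0.05 s, during which the arm holds its last target. There are 200 camera calls.

## Working session

There is one attempt and no reset: what is moved stays moved. The work goes in short steps, Python scripts to look and compute and a tool call to move; the robot and the scene stay as the last step left them, time stands still between calls to the robot, and variables do not carry over. Pictures are saved under pics/ and viewed, about 8 in all and at most 12, crops included, and the job is handed in when it is done.

Besides the shell and the picture viewer there is one more tool, called after "Request:" by a JSON object that holds its "api" and its "payload", one argument or row to a line. arm_command: Moves the arm, as the interface text tells. Its arguments: {"type":"object","properties":{"targets":{"type":"array"},"grip":{"type":"number"},"grip_force":{"type":"number"}},"required":["targets"]}

```bash
mkdir -p pics; cat > h.py <<'E'
import numpy as np, cv2
from workcell import bot
def px2w(f,u,v,z=None):
    F=200/np.tan(np.radians(f["fov_y"]/2)); d=np.array([(u-f["cx"])/F,(v-f["cy"])/F,1]); R=np.array(f["R"]);t=np.array(f["t"])
    c=-R.T@t; r=R.T@d
    s=(z-c[2])/r[2] if z is not None else f["depth"][int(v),int(u)]
    return c+s*r
def shot(cam,name):
    f=bot.grab_frame(cam); cv2.imwrite(f"pics/{name}.png",f["color"][:,:,::-1]); np.savez(f"pics/{name}.npz",**f); return f
E
python3 - <<'E'
from h import *
print(bot.observe())
f=shot("top","t0"); print(f["R"],f["t"],f["fov_y"]); g=shot("side","s0");print(g["R"],g["t"])
E
```

```text
{'clock': 0.0, 'qpos': array([ 1.14879118,  0.5220376 , -0.03632568,  1.59997385,  0.02121207,
        1.02108675, -0.11281352]), 'qd': array([-6.95981321e-04, -2.30701884e-03, -1.04443564e-03,  3.20741111e-05,
        5.93780282e-04,  7.81374625e-04,  5.27256359e-04]), 'joint_efforts': array([ 1.89317703e-03, -9.27101898e+01,  1.98152415e+00, -3.69931054e+01,
        1.80624286e-02,  8.25020252e-03, -2.63600282e-05]), 'position': array([ 0.2152312 , -0.58645117,  0.24772327]), 'tool_rot': array([ 3.14150286e+00,  1.11658871e-03, -1.21901053e+00]), 'force': array([ 0.21400389, -0.48019415,  0.07389169]), 'moment': array([-0.05171205, -0.02135058, -0.00570118]), 'grip_width': 0.08538561311037958}
[[-0.0150297  -0.99945714 -0.02931789]
 [-0.99154074  0.01867843 -0.12844481]
 [ 0.12892269  0.02713939 -0.9912832 ]] [0.09684822 0.5924675  1.11550424] 48.86581941639654
[[ 0.88037269 -0.47426375  0.00422148]
 [-0.24181914 -0.45650865 -0.85622623]
 [ 0.40800421  0.75277735 -0.5165838 ]] [-0.50317868  0.24586816  0.57154941]
```

View pics/t0.png

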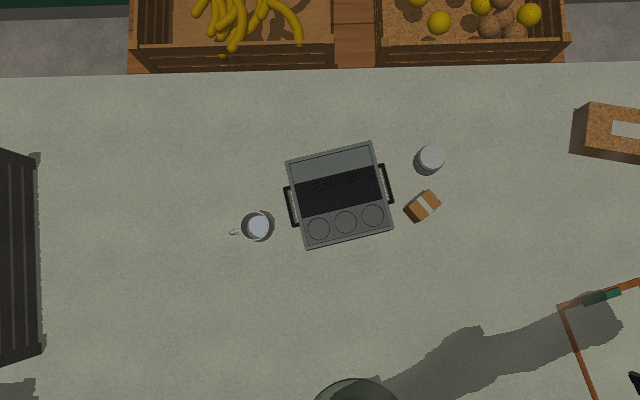

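View pics/s0.png

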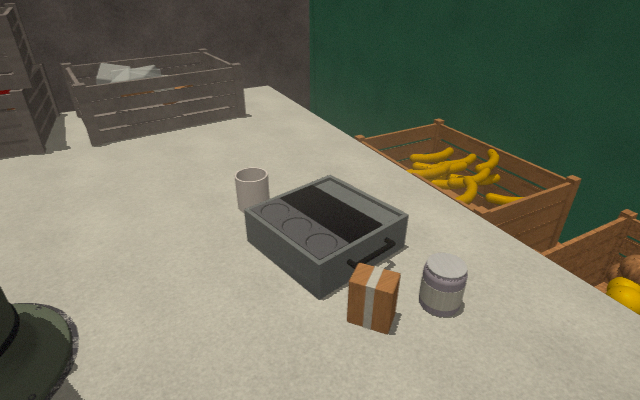

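The top view shows the case at about (340,195), with pads near (319,230), (346,222) and (373,216). The mug is at (258,226), the tin at (430,158) and the carton at (423,206). The side view agrees. I'll enlarge the strip next.

```bash
python3 - <<'E'
from h import *
im=cv2.imread("pics/t0.png")[130:260,270:410]; cv2.imwrite("pics/t0c.png",cv2.resize(cv2.convertScaleAbs(im,alpha=1.8),None,fx=4.5,fy=4.5,interpolation=cv2.INTER_CUBIC))
f=dict(np.load("pics/t0.npz"))
for p in [(319,230),(346,222.5),(373,215.5)]: print(p,px2w(f,*p,z=.078),px2w(f,*p))
E
```

```text
(319, 230) [0.51431434 0.08504479 0.078     ] [0.51416159 0.08497949 0.0804423 ]
(346, 222.5) [0.53202474 0.01683191 0.078     ] [0.53201861 0.01683463 0.07807793]
(373, 215.5) [ 0.54848644 -0.05139515  0.078     ] [ 0.54885632 -0.05177741  0.07404068]
```

View pics/t0c.png

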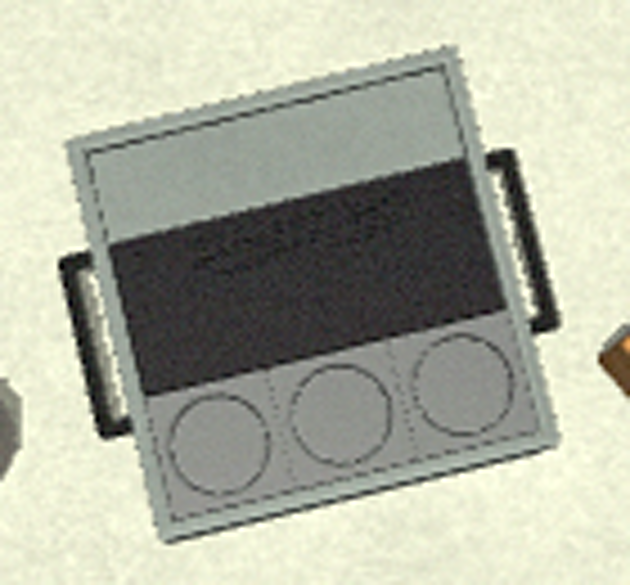

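Crop pad centres are (219,444), (341,415) and (463,385). That puts the pads at about (0.5165,0.085), (0.5325,0.017) and (0.5485,-0.051), with case yaw about 14°. I'll shut the fingers and go over the right-hand pad.

Request:
{"api": "arm_command", "payload": {
  "targets": [
    [-24,-31,0,0,0,0],
    [-24,-31,0,0,0,0],
    [-24,-31,0,0,0,0],
    [-24,-31,0,0,0,0],
    [-24,-31,0,0,0,0],
    [-24,-31,0,0,0,0],
    [-24,-31,0,0,0,0],
    [-24,-31,0,0,0,0]
  ],
  "grip": 0,
  "grip_force": 20
}}

```text
clock: 0.9
position: [0.3832, -0.3145, 0.2452]
tool_rot: [3.138, 0.004, -1.228]
force: [0.4, -1.1, 0.0]
grip_width: -0.0003
```

Request:
{"api": "arm_command", "payload": {
  "targets": [
    [-25,-32,5,0,0,0],
    [-25,-32,5,0,0,0],
    [-25,-32,5,0,0,0],
    [-25,-32,5,0,0,0],
    [-25,-32,5,0,0,0],
    [-25,-32,5,0,0,0],
    [-25,-32,5,0,0,0],
    [-10,-12,5,0,0,0]
  ]
}}

```text
clock: 1.7
position: [0.5487, -0.0463, 0.2034]
tool_rot: [3.139, 0.004, -1.225]
force: [-0.8, -0.5, 0.2]
grip_width: 0.0001
```

Request:
{"api": "arm_command", "payload": {
  "targets": [
    [0,0,0,0,0,0]
  ]
}}

```text
clock: 1.8
position: [0.5491, -0.0438, 0.2024]
tool_rot: [3.138, 0.006, -1.222]
force: [-0.6, -0.9, -0.1]
grip_width: 0.0002
```

Request:
{"api": "arm_command", "payload": {
  "targets": [
    [4,2,25,0,0,0],
    [3,0,25,0,0,0],
    [0,0,20,0,0,0],
    [0,0,12,0,0,0],
    [0,0,4,0,0,0],
    [0,0,0,0,0,0]
  ]
}}

```text
clock: 2.4
position: [0.5479, -0.055, 0.1146]
tool_rot: [3.138, 0.004, -1.224]
force: [-0.5, -0.0, 0.7]
grip_width: 0.0
```

```bash
python3 - <<'E'
from h import *
g=shot("side","s1"); print(bot.observe()["position"],bot.observe()["force"])
cv2.imwrite("pics/s1c.png",cv2.resize(cv2.convertScaleAbs(cv2.imread("pics/s1.png")[140:300,210:430],alpha=1.8),None,fx=3.5,fy=3.5,interpolation=cv2.INTER_CUBIC))
E
```

```text
[ 0.54806795 -0.05500491  0.11493867] [ 0.11896679  0.01593229 -0.67653747]
```

View pics/s1c.png

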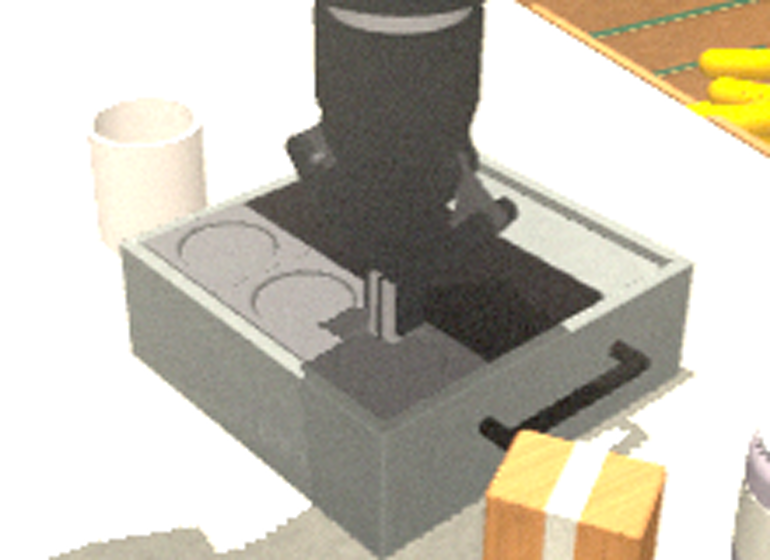

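The closed tips hang just over the middle of the right-hand pad, at crop (390,340). I'll lower them slowly.

Request:
{"api": "arm_command", "payload": {
  "targets": [
    [-4,-1,8,0,0,0],
    [0,0,4,0,0,0],
    [0,0,2,0,0,0],
    [0,0,0,0,0,0]
  ]
}}

```text
clock: 2.85
position: [0.5486, -0.0505, 0.1018]
tool_rot: [3.141, 0.002, -1.224]
force: [-0.1, 0.1, 0.5]
grip_width: 0.0
```

Request:
{"api": "arm_command", "payload": {
  "targets": [
    [0,0,2,0,0,0],
    [0,0,1,0,0,0]
  ]
}}

```text
clock: 3.05
position: [0.5488, -0.0505, 0.099]
tool_rot: [3.141, 0.002, -1.224]
force: [-0.9, 0.5, 0.7]
grip_width: 0.0
```

Request:
{"api": "arm_command", "payload": {
  "targets": [
    [0,0,1,0,0,0],
    [0,0,1,0,0,0]
  ]
}}

```text
clock: 3.25
position: [0.5489, -0.0505, 0.0969]
tool_rot: [3.142, 0.002, -1.224]
force: [0.5, -0.4, -0.0]
grip_width: -0.0001
```

Request:
{"api": "arm_command", "payload": {
  "targets": [
    [0,0,1,0,0,0],
    [0,0,0.5,0,0,0]
  ]
}}

```text
clock: 3.45
position: [0.5489, -0.0506, 0.0952]
tool_rot: [3.142, 0.002, -1.224]
force: [0.6, -0.1, 0.4]
grip_width: -0.0002
```

Request:
{"api": "arm_command", "payload": {
  "targets": [
    [0,0,1,0,0,0]
  ]
}}

```text
clock: 3.55
position: [0.549, -0.0506, 0.095]
tool_rot: [-3.141, 0.002, -1.224]
force: [-10.6, 0.5, 38.1]
grip_width: -0.0001
```

Request:
{"api": "arm_command", "payload": {
  "targets": [
    [0,0,1,0,0,0]
  ]
}}

```text
clock: 3.65
position: [0.549, -0.0506, 0.095]
tool_rot: [-3.141, 0.001, -1.225]
force: [-11.1, 1.4, 30.4]
grip_width: 0.0004
```

The right pad is solid: contact at TCP z = 0.095, and the arm is stiff, about 38 N/mm. I'll lift off and move to the middle pad, using finer steps near contact.

Request:
{"api": "arm_command", "payload": {
  "targets": [
    [0,0,-8,0,0,0],
    [0,0,-4,0,0,0],
    [-25,-3,0,0,0,0],
    [-25,-3,0,0,0,0],
    [-18,-2,0,0,0,0],
    [0,0,2,0,0,0],
    [0,0,0,0,0,0]
  ]
}}

```text
clock: 4.35
position: [0.5336, 0.0172, 0.1063]
tool_rot: [-3.14, 0.001, -1.226]
force: [-0.3, -0.5, -0.6]
grip_width: 0.0002
```

Request:
{"api": "arm_command", "payload": {
  "targets": [
    [0,0,5,0,0,0],
    [0,0,3,0,0,0],
    [0,0,1,0,0,0],
    [0,0,0,0,0,0]
  ]
}}

```text
clock: 4.75
position: [0.5339, 0.0147, 0.0962]
tool_rot: [-3.14, -0.0, -1.229]
force: [-0.7, 0.3, -0.0]
grip_width: -0.0002
```

Request:
{"api": "arm_command", "payload": {
  "targets": [
    [0,0,0.5,0,0,0],
    [0,0,0.5,0,0,0]
  ]
}}

```text
clock: 4.95
position: [0.534, 0.0142, 0.0951]
tool_rot: [-3.14, -0.0, -1.23]
force: [-0.2, -0.3, 2.4]
grip_width: 0.0003
```

Request:
{"api": "arm_command", "payload": {
  "targets": [
    [0,0,0.4,0,0,0]
  ]
}}

```text
clock: 5.05
position: [0.534, 0.0142, 0.0948]
tool_rot: [-3.14, -0.0, -1.23]
force: [-0.7, 0.3, 3.0]
grip_width: 0.0006
```

Request:
{"api": "arm_command", "payload": {
  "targets": [
    [0,0,0.3,0,0,0]
  ]
}}

```text
clock: 5.15
position: [0.534, 0.0142, 0.0946]
tool_rot: [-3.14, -0.0, -1.23]
force: [-1.0, 0.0, 3.6]
grip_width: -0.0001
```

Request:
{"api": "arm_command", "payload": {
  "targets": [
    [0,0,0.5,0,0,0]
  ]
}}

```text
clock: 5.25
position: [0.534, 0.0142, 0.0942]
tool_rot: [-3.14, -0.0, -1.23]
force: [-0.9, -0.6, 3.1]
grip_width: -0.0004
```

Request:
{"api": "arm_command", "payload": {
  "targets": [
    [0,0,0.5,0,0,0]
  ]
}}

```text
clock: 5.35
position: [0.534, 0.0142, 0.0937]
tool_rot: [-3.14, -0.0, -1.23]
force: [-0.9, -0.7, 3.4]
grip_width: -0.0001
```

It gives at about 3 N, so the middle pad is the catch. I'll press to about 5 mm of travel, short of the stop.

Request:
{"api": "arm_command", "payload": {
  "targets": [
    [0,0,1,0,0,0],
    [0,0,1,0,0,0]
  ]
}}

```text
clock: 5.55
position: [0.534, 0.0142, 0.0917]
tool_rot: [-3.14, -0.0, -1.23]
force: [-1.2, -0.2, 4.8]
grip_width: 0.0
```

Request:
{"api": "arm_command", "payload": {
  "targets": [
    [0,0,1,0,0,0],
    [0,0,0.5,0,0,0],
    [0,0,0,0,0,0]
  ]
}}

```text
clock: 5.85
position: [0.534, 0.0142, 0.0899]
tool_rot: [-3.14, -0.0, -1.23]
force: [-0.5, -0.2, 3.1]
grip_width: -0.0003
```

```bash
python3 - <<'E'
from h import *
g=shot("side","s2"); o=bot.observe(); print(o["position"],o["force"])
cv2.imwrite("pics/s2c.png",cv2.resize(cv2.convertScaleAbs(cv2.imread("pics/s2.png")[140:300,210:430],alpha=1.8),None,fx=3.5,fy=3.5,interpolation=cv2.INTER_CUBIC))
E
```

```text
[0.53400839 0.01417665 0.08990696] [-0.98146408  0.15022852  2.58038389]
```

View pics/s2c.png

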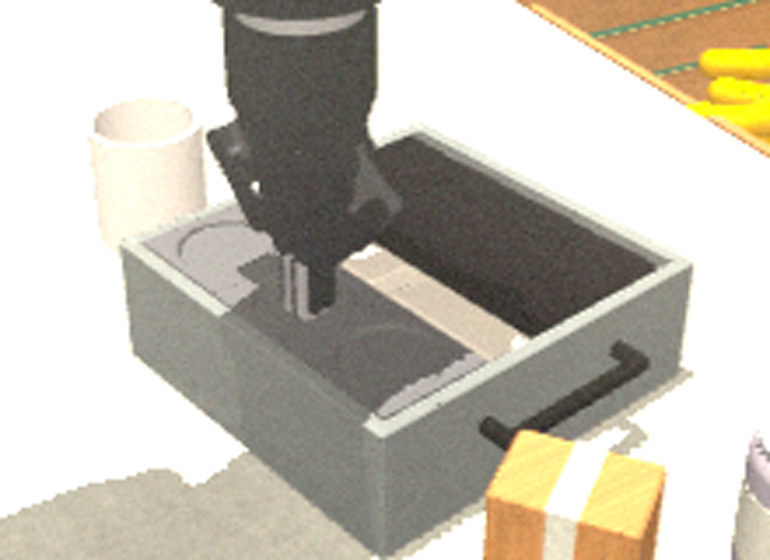

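The cover has slid back and the white packs show at about crop (450,300). I'll come away straight up, slowly at first.

Request:
{"api": "arm_command", "payload": {
  "targets": [
    [0,0,-3,0,0,0],
    [0,0,-5,0,0,0],
    [0,0,-15,0,0,0],
    [0,0,-30,0,0,0],
    [0,0,-40,0,0,0],
    [0,0,-40,0,0,0],
    [0,0,-15,0,0,0],
    [0,0,0,0,0,0]
  ]
}}

```text
clock: 6.7
position: [0.5332, 0.0143, 0.2454]
tool_rot: [-3.14, 0.0, -1.229]
force: [-0.8, 0.5, -0.9]
grip_width: 0.0004
```

Request:
{"api": "arm_command", "payload": {
  "targets": [
    [15,30,0,0,0,0],
    [20,35,0,0,0,0],
    [20,35,0,0,0,0],
    [20,30,0,0,0,0],
    [10,15,0,0,0,0],
    [0,0,0,0,0,0],
    [0,0,0,0,0,0],
    [0,0,0,0,0,0]
  ]
}}

```text
clock: 7.5
position: [0.4194, -0.117, 0.2414]
tool_rot: [3.14, 0.003, -1.228]
force: [0.4, 0.3, 0.3]
grip_width: -0.0001
```

```bash
python3 - <<'E'
from h import *
g=shot("side","s3"); t=shot("top","t3"); o=bot.observe(); print(o["clock"],o["position"],o["force"],abs(o["qd"]).max())
a=cv2.imread("pics/s3.png")[120:340,200:480]; b=cv2.imread("pics/t3.png")[110:270,210:460]
r=lambda i:cv2.convertScaleAbs(cv2.resize(i,(400,int(400*i.shape[0]/i.shape[1])),interpolation=cv2.INTER_CUBIC),alpha=1.8)
a,b=r(a),r(b); b=cv2.copyMakeBorder(b,0,a.shape[0]-b.shape[0],0,0,0); cv2.imwrite("pics/e.png",np.hstack([a,b]))
E
```

```text
7.6 [ 0.41959045 -0.11682612  0.24142161] [-0.17056349  0.4705569  -0.32065864] 0.004194680364670652
```

View pics/e.png

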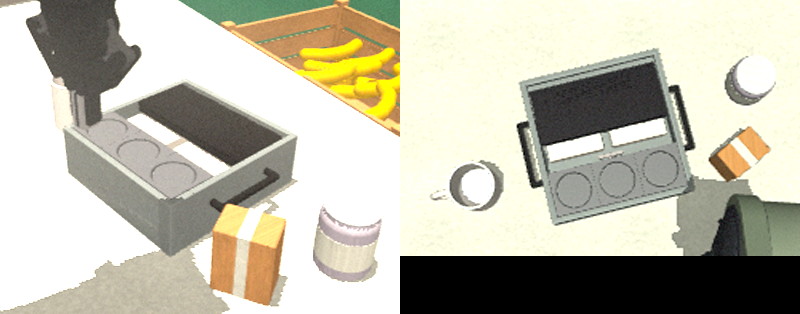

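The cover is fully open with both white packs showing at about (575,148) and (640,132). The mug, tin and carton are where they were, and the arm is clear.

```bash
python3 -c "
from workcell import bot
print(bot.job_done())"
```

```text
the job is handed in; nothing more can be done
None
```

The battery box is open and the job was handed in at about 7.6 s. The catch was the middle pad.

- **Feeling for it:** With the fingers shut, I tried the right-hand (-y) pad first and it was solid. The middle pad gave way at about 3 N.
- **Opening it:** I pressed the middle pad in about 5 mm, with a highest reading of 4.8 N. The cover sprang open, and I then let go and backed off.
- **Last checks:** The final pictures show the cover slid back with both white packs visible. The mug, tin and carton look undisturbed, judged by eye. The arm is clear and at rest, with force readings at noise level.
- **One check fell short:** On the solid pad, a 1 mm step brought the fingertip force briefly to about 38 N, and about 30 N on the next step. That is harder than "no harder than a finger would". I used steps of 0.5 mm or less to feel the middle pad.

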